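# Lay the ring clamp on the sloped rest and mist the ring

## Task

Pick up the brass ring clamp, reach in under the lamp and lay it gently (do not let it drop) lengthwise on the narrow sloped rest, centred on the beam, with the jaw end that holds the ring pointing up the slope and the plain end down at the red stop. Let go of it, then press the spray bottle's white cap fully down and let it spring back up. Do not bump the lamp, and leave the granite block, burr stand and bezel pusher where they are.

Things in the scene. Friction and masses are not known exactly. Their poses are not given: they have to be found in the camera images.
- clamp: Loose brass ring clamp, a bar 120 (x) x 26 (y) x 26 (z) mm, about 0.35 kg, lying on the bench. Origin: centre of its underside. +x points to the jaw end (black rubber jaws), from which a thin yellow ring, 20 mm across, sticks out 17 mm; -x is the plain end. z is up, out of its top. Grip it across y at the middle.
- jaw (a point): Middle of the clamp's jaw end face, at (60, 0, 13) mm in the clamp's frame.
- cradle: Fixed light-wood beam sloping up at 30 degrees. Origin: on its upper face, 95 mm above the bench, over the base's middle. +x up the slope (away from the robot), y level, z normal to the face. Face 20 mm wide, x = -60 to +48 mm; beam 14 mm deep. The red stop at its low end is 9 mm high, inner face at x = -60 mm: a clamp touching it has its origin at this origin.
- rest: Fixed dark steel base plate of the rest, 120 x 80 x 12 mm, origin under its centre on the bench; the sloped beam stands on it on two 14 mm wide posts in line with the beam.
- shade (a point): Centre of the round lower edge of the fixed aluminium lamp shade, 76 mm across, 222 mm above the bench and 62 mm tall, which hangs over the upper half of the rest: a tool held upright over the rest's middle strikes it. Its 12 mm thick arm, 315 mm above the bench, runs from there away from the robot, to a post about 180 mm behind.
- lamp: The fixed jointed lamp; origin on the bench straight below its shade; its round foot (60 mm across) stands at x = +180 mm in its frame, on the back rail. Not to be bumped.
- bottle: Fixed blue spray bottle with a white band, 52 mm across, body and neck 122 mm tall, on a 68 mm round foot; origin under its centre on the bench. Its nozzle points to its -y, towards the rest.
- nozzle (a joint): Travel of the bottle's white sprung cap, m: 0 up, 0.007 fully down (about 6 N, straight down).
- nozzle_top (a point): Centre of the top face of the white cap (28 mm across, 20 mm tall), 150 mm above the bench when up. A red nozzle sticks out 10 mm on the rest's side.
- block: Loose round granite bench block, 70 mm across, 30 mm tall, origin under its centre. Bystander.
- burr_stand: Loose green plastic burr stand, 60 x 60 x 30 mm with burrs standing to 56 mm, origin under its centre. Bystander.
- pusher: Loose bezel pusher with a light wooden grip and steel shank, about 110 mm long along x and 20 mm high, lying on the bench; origin under its middle. Bystander.

How it is judged:
By the outcome, as a careful person would: the job done as asked, in the order asked, and still so for the second after the job is handed in, with the robot touching nothing.
It also fails if it takes over 51 s, if anything falls off the work surface, if the arm or the gripper's body presses on something with over 40 N, if the wrist force passes 120 N, or if a joint passes its speed limit or range.

## Robot

A 6-joint arm with a two-finger parallel gripper is mounted at the origin on the work surface. World frame = base frame: x ahead of the robot, y to its left, z up, the work surface at z = 0. Lengths are in m, angles in degrees, forces in N, time in s.
With the tool pointing down it reaches from about 0.4 to 0.825 m from the base axis. Payload 7 kg.
Tool frame: the origin (TCP) lies on the centre line of the jaws, within the pads' length; the fingertips stand 19 mm ahead of it and the grasp point (between the pads) is the TCP (r.tips_ahead is the distance from the TCP to the fingertips, in m); z points along the fingers, y is the line along which they close (so a half turn about z gives the same grasp; the last joint's range is limited). The gripper opens to 88 mm and grips with 3 to 60 N. Pads are 19 mm wide; open, the fingers measure 130 mm over their backs; the gripper's body (78 mm by 193 mm) begins 47 mm behind the grasp point.
Start: joints at [-52.993, 20.546, 0.682, 0, -70.136, -16.507], TCP at [0.236, -0.632, 0.246] pointing down, gripper open.
Joint ranges: [-176.03, 176.03], [-82.01, 121.73], [-58.28, 71.71], [-173.87, 95.51], [-174.79, -0.11], [-173.66, 173.66]. Speed limits (degrees/s): [136.94, 136.94, 172.46, 180, 180, 180].

## Interface

Orientations are given as [roll, pitch, yaw] about the fixed x, y, z axes, in that order (R = Rz(yaw) Ry(pitch) Rx(roll)).
In Python, from plant import r, viewer, close_job gives the robot as it stands. The module is installed in compiled form; this text tells all that it offers.
- The arm moves only by the tool arm_command, never from a script. Its arguments are lists of equal length, an entry for each row: "travel": the shift along the world's x, y, z scaled (see below), a list of three; "delta_rot": the turn, a rotation vector about the world's x, y, z scaled (see below), a list of three. In form: {"travel": [[dx, dy, dz], ...], "delta_rot": [[rx, ry, rz], ...]}. A call has 1 to 20 rows; each row is the pose to reach, as a shift and turn from the pose commanded when the call began; what a row does not reach only later rows make up. The controller multiplies each number of a shift by 0.5 m and each number of a turn by 90 degrees. A row lasts 1/8 s, in which the tool goes at most 62.5 mm and 10.7 degrees, less where a joint would pass 70% of its speed; a pose out of reach is approached as far as the arm can. A call with a number of a shift or a turn outside -1 to 1 is refused whole. A call with a gripper value outside its range is refused whole. "grip" is the opening, from 0 (shut) to 1 (fully open), set as the call begins (left out, the last holds). The fingers move at their own pace and stop on an object; "newtons" is the grip in N (left out, the last holds). Time passes only in rows, so rows that repeat a pose let the fingers close. It gives the time, the measured TCP pose, the force, the opening and the grip force at its end, in the units of the state.
- r.get_state(): the state, without advancing time (a new reading comes with each control period).
- viewer.capture(name): name is "side" or "top" or "wrist"; returns a dict with "img" (400x640x3 uint8, red, green, blue), "camera_matrix" (3x3 intrinsics, pixels), "R" (3x3) and "t" (3): a world point X has camera coordinates R X + t; the wrist camera has in their place "mount" (4x4, takes a point from camera to tool coordinates, whose origin is the TCP and whose axes are the flange's). Camera axes: x right, y down, z forward; pixel columns grow to the right and rows downward; lengths in m; the calibration is good to about 2 mm. A picture is of the moment at which its call begins: read the wrist's pose just before it. There is no depth.
- close_job(): hands the job in; it is judged then, once.
The state is a dict: "time_s": time; "joints": joint angles; "qd": joint speeds; "joint_torque": joint torques, N m; "tcp_pos": TCP position; "eef_rot": TCP orientation; "contact_force": force on the tool from outside, world axes, zero at the start; "moment": the same for the moment, N m; "gripper_width": finger opening in m; "gripper_force": force on a finger pad.
Only numpy, scipy, OpenCV 4.12 (cv2) and the standard library are available. Lean on these libraries where they do the work, as an engineer would, in place of code of your own. Each camera call takes 0.05 s, during which the arm holds its last target. There are 200 camera calls.

## Working session

There is one attempt and no reset: what is moved stays moved. The work goes in short steps, Python scripts to look and compute and a tool call to move; the robot and the scene stay as the last step left them, time stands still between calls to the robot, and variables do not carry over. Pictures are saved under pics/ and viewed, at most 11 in all, crops included, and the job is handed in when it is done.

Besides the shell and the picture viewer there is one more tool, called after "Request:" by a JSON object that holds its "api" and its "payload". arm_command: Moves the arm, as the interface text tells. Shifts and turns lie within -1 to 1; 1 stands for 0.5 m of shift or 90 degrees of turn. Its arguments: {"type":"object","properties":{"travel":{"type":"array"},"delta_rot":{"type":"array"},"grip":{"type":"number"},"newtons":{"type":"number"}},"required":["travel","delta_rot"]}

```bash
mkdir -p pics; cat > h.py <<'E'
import numpy as np, cv2, pickle
from scipy.spatial.transform import Rotation as Ro
def cap(n):
    from plant import r, viewer
    s=r.get_state(); c=viewer.capture(n)
    if 'mount' in c:
        T=np.eye(4); T[:3,:3]=Ro.from_euler('xyz',s['eef_rot'],degrees=True).as_matrix(); T[:3,3]=s['tcp_pos']
        M=T@np.array(c['mount']); c['R']=M[:3,:3].T; c['t']=-M[:3,:3].T@M[:3,3]
    return c
def ray(c,p):
    K=np.array(c['camera_matrix']);R=np.array(c['R']);t=np.array(c['t'])
    d=R.T@np.linalg.solve(K,[p[0],p[1],1.]); return -R.T@t, d/np.linalg.norm(d)
def onz(c,p,z):
    o,d=ray(c,p); return o+d*(z-o[2])/d[2]
def tri(c1,p1,c2,p2):
    o,d=ray(c1,p1);o2,d2=ray(c2,p2)
    s=np.linalg.lstsq(np.c_[d,-d2],o2-o,rcond=None)[0]
    a=o+s[0]*d;b=o2+s[1]*d2; return (a+b)/2,np.linalg.norm(a-b)
def proj(c,X):
    q=np.array(c['camera_matrix'])@(np.array(c['R'])@np.array(X)+np.array(c['t'])); return q[:2]/q[2]
def save(c,n): pickle.dump(c,open(f'pics/{n}.pkl','wb')); cv2.imwrite(f'pics/{n}.png',np.array(c['img'])[...,::-1])
def load(n): return pickle.load(open(f'pics/{n}.pkl','rb'))
E
python3 - <<'E'
from h import *
for n in ('side','top'):
    c=cap(n); save(c,n+'0'); o,d=ray(c,(320,200)); print(n,o,d)
from plant import r; print(r.get_state())
E
```

```text
side [0.45109323 0.64977313 0.8546171 ] [ 0.10310817 -0.67711254 -0.72862014]
top [ 0.46623617 -0.0084156   1.27032967] [ 0.05675463  0.00762405 -0.99835905]
{'time_s': 0.1, 'joints': array([-5.29927645e+01,  2.05860215e+01,  6.39282310e-01, -1.93000979e-02,
       -7.01396728e+01, -1.65059368e+01]), 'qd': array([ 0.07032405, -0.05916897,  0.18486715,  0.04574963,  0.04832818,
       -0.06067458]), 'joint_torque': array([-1.56835187e-03, -5.84163773e+01,  2.93751007e+01,  7.01547548e+00,
        1.01401733e-02, -3.48548292e-05]), 'tcp_pos': array([ 0.23621966, -0.63185191,  0.24472823]), 'eef_rot': array([ 1.79911994e+02, -7.15654803e-03, -1.59505266e+02]), 'contact_force': array([0.41848427, 0.1487606 , 0.63046653]), 'moment': array([-0.01825963, -0.02078183, -0.04055994]), 'gripper_force': 0.0, 'gripper_width': 0.08785626221592095}
```

View pics/top0.png

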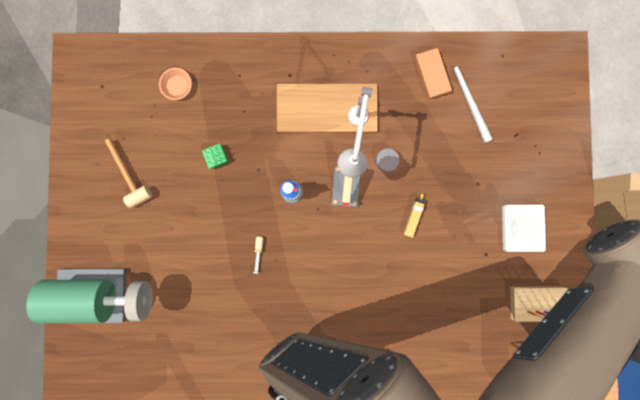

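View pics/side0.png

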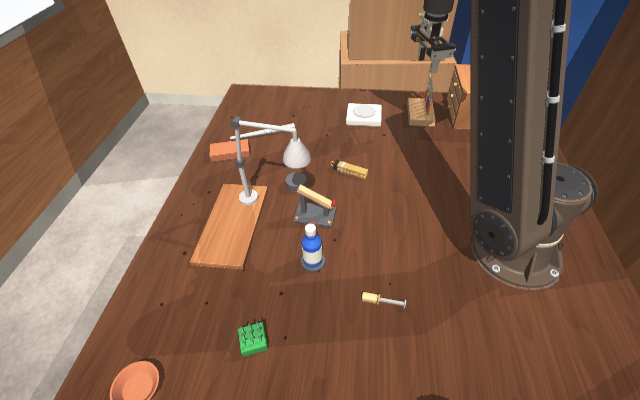

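The top view shows the clamp at about (415,216) with its jaw end towards (421,200). The beam is at (347,188) with its red stop at (346,205), the shade at (352,162), the granite block at (388,160) and the bottle cap at (289,188). The side view shows the same things: clamp (350,169), beam (316,197), bottle cap (310,230).

```bash
cat >> h.py <<'E'
def mask(c,box,lo,hi):
    x0,y0,x1,y1=box; h=cv2.cvtColor(np.array(c['img']),cv2.COLOR_RGB2HSV); m=np.zeros(h.shape[:2],np.uint8)
    m[y0:y1,x0:x1]=cv2.inRange(h[y0:y1,x0:x1],np.array(lo),np.array(hi)); 
    n,l,s,ce=cv2.connectedComponentsWithStats(m); 
    k=1+np.argmax(s[1:,4]); m=(l==k).astype(np.uint8)
    return m,ce[k],s[k]
def rect(m):
    cs,_=cv2.findContours(m,cv2.RETR_EXTERNAL,cv2.CHAIN_APPROX_NONE); return cv2.minAreaRect(max(cs,key=cv2.contourArea))
E
python3 - <<'E'
from h import *
t=load('top0');s=load('side0'); print(t['camera_matrix'][0])
A={}
for nm,bt,bs,lo,hi in [('clamp',(400,190,430,240),(325,155,375,180),(18,110,120),(35,255,255)),
 ('beam',(340,174,356,206),(294,180,340,212),(10,40,150),(28,160,255)),
 ('stop',(338,198,354,212),(325,195,345,212),(0,150,90),(8,255,255)),
 ('cap',(280,180,300,195),(300,220,322,240),(0,0,200),(179,50,255)),
 ('shade',(335,148,370,178),(280,130,315,170),(0,0,90),(179,40,255))]:
    r=[]
    for c,b in((t,bt),(s,bs)):
        m,ce,st=mask(c,b,lo,hi); r.append(ce); print(nm,ce.round(1),st,[np.round(q,1) for q in rect(m)])
    print('  ',*[np.round(q,4) for q in tri(t,r[0],s,r[1])])
im=lambda n,b:cv2.resize(np.array(load(n)['img'])[b[1]:b[3],b[0]:b[2],::-1],None,fx=4,fy=4,interpolation=cv2.INTER_CUBIC)
cv2.imwrite('pics/z.png',np.vstack([im('top0',(270,140,440,215)),im('side0',(260,120,430,195))][:1]+[im('side0',(250,175,420,250))]))
E
```

```text
[409.84967312   0.         323.38984971]
clamp [412.2 222.2] [404 210  18  28 169] [array([412.2, 223.6]), array([10.8, 26.2]), np.float64(18.4)]
clamp [355.6 168.3] [344 163  24  12 126] [array([355.4, 169.4]), array([24.3,  7.5]), np.float64(16.7)]
   [ 0.4669 -0.2786  0.025 ] 0.003
beam [346.6 189.7] [342 176  10  27 194] [array([346.5, 189.1]), array([ 8.6, 26.2]), np.float64(4.4)]
beam [314.4 196. ] [297 184  37  25 327] [array([315.6, 196.8]), array([40.2,  8.9]), np.float64(26.6)]
   [ 0.5701 -0.0757  0.0896] 0.0147
stop [345.  203.5] [343 203   5   2  10] [array([345. , 203.5]), array([1., 4.]), np.float64(90.0)]
stop [332.8 202.5] [331 199   5   8  24] [array([332.9, 202.6]), array([2.9, 7.5]), np.float64(14.0)]
   [ 0.5237 -0.0725  0.0704] 0.0004
cap [287.5 187.4] [283 182  10  11  90] [array([287.5, 187. ]), array([10.,  9.]), np.float64(90.0)]
cap [309.9 229.2] [305 224  11  12 106] [array([310. , 229.5]), array([11., 10.]), np.float64(90.0)]
   [0.5653 0.0897 0.1428] 0.0005
shade [350.7 163.6] [335 148  31  30 712] [array([350. , 162.5]), array([29., 30.]), np.float64(90.0)]
shade [295.8 152.4] [280 130  31  38 667] [array([295.5, 148. ]), array([39. , 27.3]), np.float64(84.1)]
   [ 0.6178 -0.0778  0.248 ] 0.0047
```

View pics/z.png

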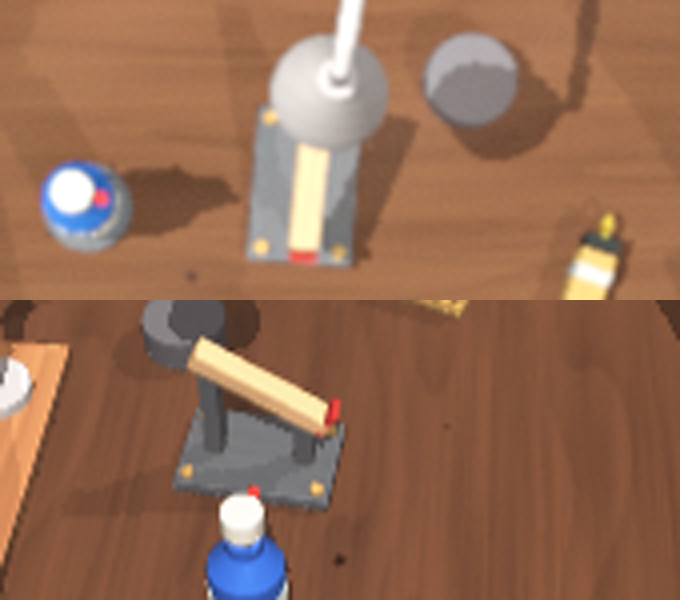

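The crop shows the beam from (303,255)/4 with its red stop up to the shade, and the clamp's yellow ring pointing away from the robot. I'll check the wrist camera mount, then move over the clamp.

```bash
python3 - <<'E'
from h import *
from plant import viewer
c=viewer.capture('wrist'); print(np.round(c['mount'],3)); 
t=load('top0')
print(onz(t,(418.5,203),.026),onz(t,(409,237),.026))
E
```

```text
[[ 0.001 -0.969 -0.247  0.066]
 [ 1.     0.001  0.    -0.   ]
 [ 0.    -0.247  0.969 -0.139]
 [ 0.     0.     0.     1.   ]]
[ 0.52667623 -0.29832513  0.026     ] [ 0.42371497 -0.26800942  0.026     ]
```

Request:
{"api": "arm_command", "payload": {"travel": [[0.06, 0.1, 0.02], [0.12, 0.2, 0.02], [0.18, 0.3, 0.02], [0.24, 0.4, 0.02], [0.3, 0.5, 0.02], [0.36, 0.6, 0.02], [0.42, 0.7, 0.02], [0.42, 0.7, 0.02], [0.42, 0.7, 0.02], [0.42, 0.7, 0.02]], "delta_rot": [[0, 0, -0.06], [0, 0, -0.12], [0, 0, -0.18], [0, 0, -0.24], [0, 0, -0.3], [0, 0, -0.36], [0, 0, -0.41], [0, 0, -0.41], [0, 0, -0.41], [0, 0, -0.41]]}}

```text
time_s: 1.4
tcp_pos: [0.4458, -0.283, 0.2554]
eef_rot: [-180.0, -0.0, 163.5]
contact_force: [0.0, 0.9, 0.5]
gripper_width: 0.0875
gripper_force: 0.0
```

```bash
python3 - <<'E'
from h import *
from plant import r
c=cap('wrist'); save(c,'w1'); s=r.get_state(); print(s['time_s'],s['tcp_pos'],s['eef_rot'],s['joints'])
m,ce,st=mask(c,(0,0,640,400),(18,110,110),(35,255,255)); print(ce,st,rect(m))
E
```

```text
1.45 [ 0.44571601 -0.28315118  0.25543592] [-1.79997107e+02 -1.88489766e-02  1.63518468e+02] [-1.11276068e+01  6.28434833e+00 -1.68726714e+01  1.21932401e-03
 -6.68620169e+01 -9.53544036e+01]
[482.00107565 304.91466475] [ 291  298  339   13 2789] ((460.0, 304.0), (12.0, 338.0), 90.0)
```

View pics/w1.png

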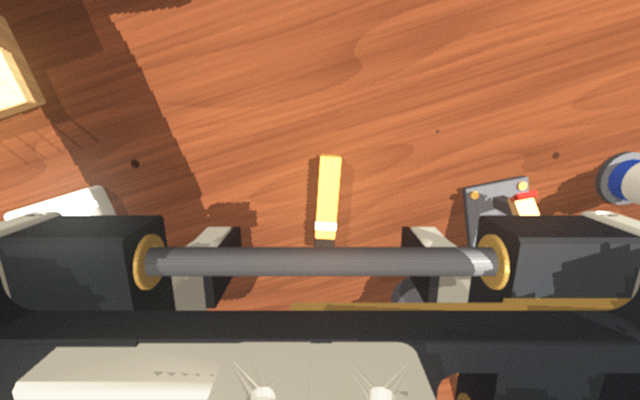

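The wrist picture shows the clamp's plain end at (330,157) and the white label at (326,227). Its jaw end is hidden behind the gripper (the image's top is the robot side), so I'll move forward for a full view.

Request:
{"api": "arm_command", "payload": {"travel": [[0.1, -0.02, 0.04], [0.18, -0.04, 0.08], [0.18, -0.04, 0.08], [0.18, -0.04, 0.08]], "delta_rot": [[0, 0, 0], [0, 0, 0], [0, 0, 0], [0, 0, 0]]}}

```text
time_s: 1.95
tcp_pos: [0.5355, -0.3029, 0.2947]
eef_rot: [180.0, -0.1, 163.5]
contact_force: [-0.7, -0.2, -0.9]
gripper_width: 0.0878
gripper_force: 0.0
```

```bash
python3 - <<'E'
from h import *
from plant import r
c=cap('wrist'); save(c,'w2'); s=r.get_state(); print(s['time_s'],s['tcp_pos'],s['eef_rot'])
m,ce,st=mask(c,(200,0,450,240),(18,110,110),(35,255,255)); print(ce,st,rect(m))
E
```

```text
2.0 [ 0.53523327 -0.30274591  0.29489011] [ 1.79991581e+02 -7.63681787e-02  1.63524688e+02]
[322.81968912 116.2238342 ] [311  79  25  67 965] ((322.80755615234375, 111.88716125488281), (20.354814529418945, 65.78728485107422), 3.814074993133545)
```

View pics/w2.png

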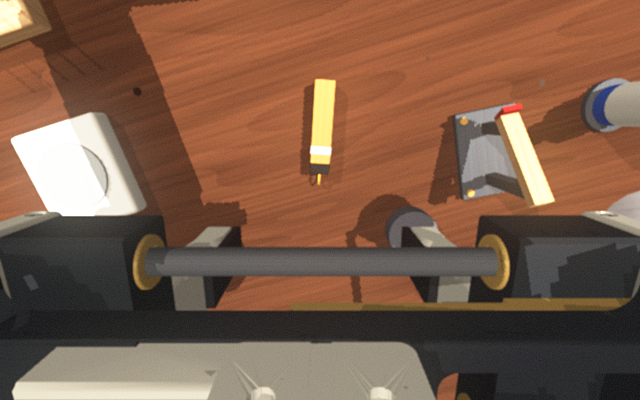

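This view shows the whole clamp: plain end at (325,80), label at (321,153), jaws at (319,168) and ring at (318,180). The beam face runs from the red stop at (511,108) to its top end at (540,204).

```bash
python3 - <<'E'
from h import *
c=load('w2');s0=load('side0');t0=load('top0')
print('cam',ray(c,(320,200))[0])
# clamp
m,_,st=mask(c,(300,70,345,175),(18,110,110),(35,255,255))
P=[];L=[];Rr=[]
for y in range(86,143):
    xs=np.where(m[y])[0]; L.append((xs[0]-.5+.5,y));Rr.append((xs[-1]+1,y)); 
for nm,E in(('L',L),('R',Rr)):
    W=np.array([onz(c,p,.026) for p in E]); f=np.polyfit(W[:,0],W[:,1],1); P.append(f); print(nm,'yaw',np.degrees(np.arctan(f[0])),'y@.475',np.polyval(f,.475))
g=cv2.cvtColor(np.array(c['img']),cv2.COLOR_RGB2HSV)
for y in list(range(74,84))+list(range(142,190,1)): print(y,g[y,325 if y<100 else 320],end=' ')
print()
# beam
h=cv2.inRange(g,np.array((10,30,225)),np.array((30,170,255))); h[:, :485]=0;h[:,570:]=0;h[:95]=0;h[215:]=0
cs,_=cv2.findContours(h,0,1); k=max(cs,key=cv2.contourArea); print('beam',cv2.contourArea(k)); 
e=.02
q=cv2.approxPolyDP(k,e*cv2.arcLength(k,True),True)[:,0]; print(q.tolist(), rect(h))
m,ce,st=mask(c,(490,95,535,120),(0,150,90),(8,255,255)); print('stop',ce,st,rect(m))
# side beam face
gs=cv2.cvtColor(np.array(s0['img']),cv2.COLOR_RGB2HSV); print(gs[185:212:3,[300,305,310,315,320,325,330]].tolist())
E
```

```text
cam [ 0.47248589 -0.28425405  0.43406512]
L yaw -20.067764611498003 y@.475 -0.296236931374332
R yaw -20.393056047435245 y@.475 -0.26915145976277743
74 [ 10 161 160] 75 [ 10 160 163] 76 [ 11 163 164] 77 [  9 158 165] 78 [ 11 159 183] 79 [ 16 158 238] 80 [ 25 130 255] 81 [ 27 107 255] 82 [ 27 106 255] 83 [ 27 110 255] 142 [ 26 115 255] 143 [ 26 117 255] 144 [ 26 122 255] 145 [ 26  95 255] 146 [ 25  17 254] 147 [  0   0 254] 148 [  0   0 254] 149 [ 30   2 254] 150 [ 30   1 254] 151 [ 30   1 254] 152 [ 30   1 254] 153 [ 30   1 254] 154 [ 25  23 254] 155 [ 26 102 254] 156 [ 26 124 254] 157 [ 26 122 254] 158 [ 26 119 254] 159 [ 26 121 254] 160 [ 26 118 254] 161 [ 26 115 255] 162 [ 26 128 255] 163 [ 17 156 245] 164 [ 14 135 136] 165 [ 7 69 81] 166 [12 80 86] 167 [14 74 86] 168 [12 71 93] 169 [13 84 88] 170 [12 75 92] 171 [10 78 85] 172 [10 66 85] 173 [ 14 132 116] 174 [ 18 182 216] 175 [ 21 178 253] 176 [ 20 178 247] 177 [ 18 179 239] 178 [ 17 178 235] 179 [ 17 183 229] 180 [ 16 180 219] 181 [ 15 175 198] 182 [ 14 169 187] 183 [ 13 167 180] 184 [ 11 162 172] 185 [ 11 155 168] 186 [ 10 155 1
[... 647 characters left out ...]
[10, 135, 132], [10, 135, 130], [10, 137, 130], [10, 138, 116]], [[12, 55, 115], [15, 112, 207], [24, 75, 253], [23, 76, 253], [12, 126, 166], [11, 139, 130], [10, 137, 117]], [[150, 6, 87], [10, 84, 82], [15, 113, 204], [22, 84, 251], [24, 74, 253], [14, 118, 203], [10, 137, 119]], [[160, 9, 88], [4, 25, 70], [9, 123, 81], [15, 112, 205], [18, 101, 242], [23, 79, 253], [17, 108, 231]], [[16, 65, 126], [6, 19, 68], [0, 9, 115], [10, 89, 80], [15, 115, 216], [17, 104, 236], [24, 75, 253]], [[150, 7, 106], [0, 15, 66], [100, 6, 126], [105, 4, 127], [0, 6, 80], [14, 107, 189], [17, 107, 231]], [[140, 6, 122], [0, 18, 70], [120, 4, 125], [140, 6, 124], [130, 6, 126], [140, 9, 87], [5, 90, 124]]]
```

```bash
python3 - <<'E'
from h import *
c=load('w2');s0=load('side0');t0=load('top0');w1=load('w1')
g=cv2.cvtColor(np.array(c['img']),cv2.COLOR_RGB2HSV)
# clamp ends
a=onz(c,(325,79.3),.026);b=onz(c,(319.5,172.5),.026)
u=np.array([np.cos(np.radians(-20.2)),np.sin(np.radians(-20.2))])
print('clamp ends',a,b,'len',(b-a)[:2]@u)
yl=-0.28269; mid=((a+b)/2)[:2]@u; p0=np.array([.475,yl]); print('centre',p0+u*(mid-p0@u))
# plain end corners in w1/w2
gg=[]
for cc,bx in((c,(300,70,345,145)),(w1,(300,140,350,215))):
    m,ce,_=mask(cc,bx,(18,90,200),(35,255,255)); q=cv2.boxPoints(rect(m)); q=q[np.argsort(q[:,1])][:2]; gg.append(q[np.argsort(q[:,0])]); 
for i in(0,1): print('z check',tri(c,gg[0][i],w1,gg[1][i]))
# beam high end & plane
hi=[onz(c,p,.119) for p in((534.5,205.8),(553.7,201.5))]; print('hi',hi,np.linalg.norm(hi[0]-hi[1]))
H=(hi[0]+hi[1])/2; yaw=np.radians(-4)
for _ in range(20):
    n=np.array([-.5*np.cos(yaw),-.5*np.sin(yaw),np.sqrt(.75)])
    X=lambda p:(lambda o,d:o+d*(n@(H-o))/(n@d))(*ray(c,p))
    lo=(X((501,115.5))+X((519.7,113)))/2; v=H-lo; ynew=np.arctan2(v[1],v[0]); yaw=ynew
ww=np.linalg.norm(X((501,115.5))-X((519.7,113)))
print('lo',lo,'yaw',np.degrees(yaw),'len',np.linalg.norm(v),'w',ww)
O=H-.048*np.array([np.cos(yaw)*.866,np.sin(yaw)*.866,.5]); print('origin',O)
ex=np.array([np.cos(yaw)*.866,np.sin(yaw)*.866,.5]);ey=np.array([-np.sin(yaw),np.cos(yaw),0])
for nm,cc in(('side',s0),('top',t0),('w2',c)): print(nm,[proj(cc,O+x*ex+y*ey).round(1).tolist() for x,y in((.048,.01),(.048,-.01),(-.06,.01),(-.06,-.01))])
# high-end corner, side picture: face mask
m,ce,_=mask(s0,(290,175,345,215),(19,50,235),(30,100,255)); k=max(cv2.findContours(m,0,1)[0],key=cv2.contourArea); print('side face',ce,cv2.approxPolyDP(k,2,True)[:,0].tolist())
# plate left edge
E=[]
for y in range(122,190,4):
    row=g[y,440:480,1].astype(int); d=row[:-2]-row[2:]; E.append((440+np.argmax(d)+1.5,y))
W=np.array([onz(c,p,.012) for p in E]); f=np.polyfit(W[:,0],W[:,1],1); res=W[:,1]-np.polyval(f,W[:,0]);k=abs(res)<.002;f=np.polyfit(W[k,0],W[k,1],1)
print('plate yaw',np.degrees(np.arctan(f[0])),'y at Ox',np.polyval(f,O[0]),k.sum())
E
```

```text
clamp ends [ 0.4279568  -0.26600073  0.026     ] [ 0.53859187 -0.3059497   0.026     ] len 0.11762454768134237
centre [ 0.48335239 -0.28576308]
z check (array([ 0.42235135, -0.27775529,  0.01781446]), np.float64(0.00010609980761074288))
z check (array([ 0.43137037, -0.25315911,  0.01866129]), np.float64(0.0006332856628383328))
hi [array([ 0.6224702 , -0.09215899,  0.119     ]), array([ 0.6234547 , -0.07211562,  0.119     ])] 0.020067534462282717
lo [ 0.52948763 -0.07269379  0.06475757] yaw -5.76886813254075 len 0.10848485166978213 w 0.02101890858729623
origin [ 0.58160497 -0.07795907  0.095     ]
side [[297.7, 188.7], [299.5, 183.9], [330.0, 206.0], [331.3, 201.1]]
top [[345.6, 167.3], [352.6, 168.0], [341.6, 201.2], [348.4, 201.9]]
w2 [[553.7, 202.0], [534.5, 205.3], [519.2, 113.0], [501.7, 116.3]]
side face [314.76023392 194.67836257] [[299, 186], [299, 189], [330, 205], [331, 201]]
plate yaw -5.079489281724166 y at Ox -0.12158095426677712 12
```

Request:
{"api": "arm_command", "payload": {"travel": [[-0.06, 0.02, -0.05], [-0.109, 0.035, -0.12], [-0.109, 0.035, -0.22], [-0.109, 0.035, -0.32], [-0.109, 0.035, -0.4], [-0.109, 0.035, -0.46], [-0.109, 0.035, -0.51], [-0.109, 0.035, -0.535], [-0.109, 0.035, -0.546], [-0.109, 0.035, -0.546], [-0.109, 0.035, -0.546]], "delta_rot": [[0, 0, -0.02], [0, 0, -0.041], [0, 0, -0.041], [0, 0, -0.041], [0, 0, -0.041], [0, 0, -0.041], [0, 0, -0.041], [0, 0, -0.041], [0, 0, -0.041], [0, 0, -0.041], [0, 0, -0.041]]}}

```text
time_s: 3.38
tcp_pos: [0.4825, -0.2849, 0.0235]
eef_rot: [180.0, 0.1, 159.9]
contact_force: [-0.6, -0.0, -0.8]
gripper_width: 0.0873
gripper_force: 0.0
```

Request:
{"api": "arm_command", "payload": {"travel": [[0, 0, 0], [0, 0, 0], [0, 0, 0], [0, 0, 0], [0, 0, 0], [0, 0, 0]], "delta_rot": [[0, 0, 0], [0, 0, 0], [0, 0, 0], [0, 0, 0], [0, 0, 0], [0, 0, 0]], "grip": 0.2, "newtons": 35}}

```text
time_s: 4.12
tcp_pos: [0.4819, -0.2847, 0.0225]
eef_rot: [-180.0, -0.0, 159.9]
contact_force: [0.1, 0.6, -0.3]
gripper_width: 0.0332
gripper_force: 0.0
```

Request:
{"api": "arm_command", "payload": {"travel": [[0, 0, 0], [0, 0, 0], [0, 0, 0], [0, 0, 0], [0, 0, 0.02], [0, 0, 0.06], [0, 0, 0.14], [0, 0, 0.24], [0, 0, 0.34], [0, 0, 0.34], [0, 0, 0.34]], "delta_rot": [[0, 0, 0], [0, 0, 0], [0, 0, 0], [0, 0, 0], [0, 0, 0], [0, 0, 0], [0, 0, 0], [0, 0, 0], [0, 0, 0], [0, 0, 0], [0, 0, 0]], "grip": 0.0, "newtons": 35}}

```text
time_s: 5.5
tcp_pos: [0.4811, -0.2842, 0.1921]
eef_rot: [180.0, -0.0, 159.9]
contact_force: [-1.1, -0.2, -4.7]
gripper_width: 0.0256
gripper_force: 35.0
```

```bash
python3 - <<'E'
from h import *
c=cap('wrist'); save(c,'w3')
from plant import r; s=r.get_state(); print(s['tcp_pos'],s['eef_rot'],s['gripper_width'],s['joints'])
Rn=Ro.from_euler('xyz',s['eef_rot'],degrees=True)
for y in(-5.5,):
    rc=Ro.from_euler('xyz',[0,-30,y],degrees=True)*Ro.from_euler('z',-20.2,degrees=True).inv(); print(rc.as_rotvec(degrees=True)/90)
    print((rc*Rn).as_euler('xyz',degrees=True))
# plain end in tool coords (tcp->clamp end), top edge
g=cv2.cvtColor(np.array(c['img']),cv2.COLOR_RGB2HSV)
m,ce,st=mask(c,(220,0,420,245),(15,90,120),(35,255,255)); print(ce,st,rect(m)); print(g[100:240:4,320].tolist())
E
```

```text
[ 0.48073743 -0.28421979  0.19135198] [ 1.79978337e+02 -1.37078184e-01  1.59888696e+02] 0.025661237050994823 [-1.05360341e+01  1.21575791e+01 -1.84964533e+01 -5.12676282e-02
 -5.94775426e+01 -9.95492074e+01]
[-0.07433307 -0.32586173  0.15957651]
[-179.97052511   29.86288223  174.60227612]
[320.51730844 209.17269545] [ 292  137   59  108 2571] ((321.0, 190.5), (107.0, 58.0), 90.0)
[[11, 156, 204], [11, 158, 210], [11, 153, 207], [11, 159, 210], [11, 149, 214], [12, 151, 209], [12, 151, 219], [12, 158, 224], [12, 160, 219], [13, 155, 225], [25, 126, 255], [29, 78, 255], [29, 78, 255], [29, 78, 255], [29, 78, 255], [30, 78, 255], [29, 77, 255], [30, 77, 255], [29, 79, 255], [30, 77, 255], [29, 80, 255], [30, 79, 255], [30, 79, 255], [30, 76, 255], [29, 81, 255], [29, 79, 255], [29, 81, 255], [29, 82, 255], [28, 105, 255], [21, 145, 247], [21, 142, 246], [21, 146, 245], [20, 147, 244], [20, 144, 244], [20, 150, 243]]
```

```bash
python3 - <<'E'
from h import *
from plant import viewer
M=np.array(viewer.capture('wrist')['mount']); K=load('w3')['camera_matrix']
c=load('w3')
for p in((320,139),(320,137)):
    for z in(-.0035,.0225):
        d=M[:3,:3]@np.linalg.solve(K,[*p,1.]); o=M[:3,3]; print(p,z,o+d*(z-o[2])/d[2])
t,_,_=mask(c,(220,0,420,205),(25,40,200),(35,255,255)); print(rect(t))
E
```

```text
(320, 139) -0.0035 [ 0.05729363 -0.00040396 -0.0035    ]
(320, 139) 0.0225 [ 0.05563721 -0.0004986   0.0225    ]
(320, 137) -0.0035 [ 0.05814689 -0.0004039  -0.0035    ]
(320, 137) 0.0225 [ 0.05665389 -0.00049853  0.0225    ]
((321.0, 172.0), (64.0, 56.0), 90.0)
```

Request:
{"api": "arm_command", "payload": {"travel": [[0.01, 0.03, 0.02], [0.02, 0.06, 0.04], [0.03, 0.12, 0.04], [0.04, 0.18, 0.04], [0.04, 0.22, 0.04], [0.04, 0.22, 0.04], [0.04, 0.22, 0.04]], "delta_rot": [[-0.015, -0.065, 0.032], [-0.03, -0.13, 0.064], [-0.045, -0.196, 0.096], [-0.06, -0.261, 0.128], [-0.074, -0.326, 0.16], [-0.074, -0.326, 0.16], [-0.074, -0.326, 0.16]]}}

```text
time_s: 6.48
tcp_pos: [0.5016, -0.1748, 0.2119]
eef_rot: [-179.9, 29.9, 174.7]
contact_force: [0.6, -0.0, -4.1]
gripper_width: 0.0254
gripper_force: 35.0
```

Request:
{"api": "arm_command", "payload": {"travel": [[0, 0.08, -0.05], [0, 0.15, -0.09], [0, 0.198, -0.124], [0.03, 0.198, -0.13], [0.07, 0.198, -0.136], [0.108, 0.198, -0.143], [0.108, 0.198, -0.143], [0.108, 0.198, -0.143], [0.108, 0.198, -0.143]], "delta_rot": [[0, 0, 0], [0, 0, 0], [0, 0, 0], [0, 0, 0], [0, 0, 0], [0, 0, 0], [0, 0, 0], [0, 0, 0], [0, 0, 0]]}}

```text
time_s: 7.6
tcp_pos: [0.5621, -0.0815, 0.1635]
eef_rot: [179.2, 27.9, 174.7]
contact_force: [-0.3, 0.3, -3.9]
gripper_width: 0.0257
gripper_force: 35.0
```

```bash
python3 - <<'E'
from h import *
c=cap('wrist'); save(c,'w4'); s=cap('side'); save(s,'s4'); t=cap('top'); save(t,'t4')
A=np.array(c['img'])[:250,120:520]; B=np.array(s['img'])[110:230,230:390]
A=cv2.resize(A,(800,500)); 
B=cv2.resize(B,(400,300),interpolation=cv2.INTER_CUBIC)
C=cv2.resize(np.array(t['img'])[140:230,280:400],(400,300),interpolation=cv2.INTER_CUBIC)
cv2.imwrite('pics/z4.png',np.vstack([cv2.resize(A,(800,300),interpolation=cv2.INTER_AREA) if 0 else cv2.resize(np.array(c['img'])[60:210,120:520],(800,300)),np.hstack([B,C])])[...,::-1])
from plant import r; q=r.get_state(); print(q['tcp_pos'],q['eef_rot'],q['joints'])
E
```

```text
[ 0.5620113  -0.0811331   0.16374617] [179.20172818  27.88031091 174.68700427] [   5.41496189    1.34094306  -58.21008262   55.92130661   -5.08065277
 -155.31284346]
```

View pics/z4.png

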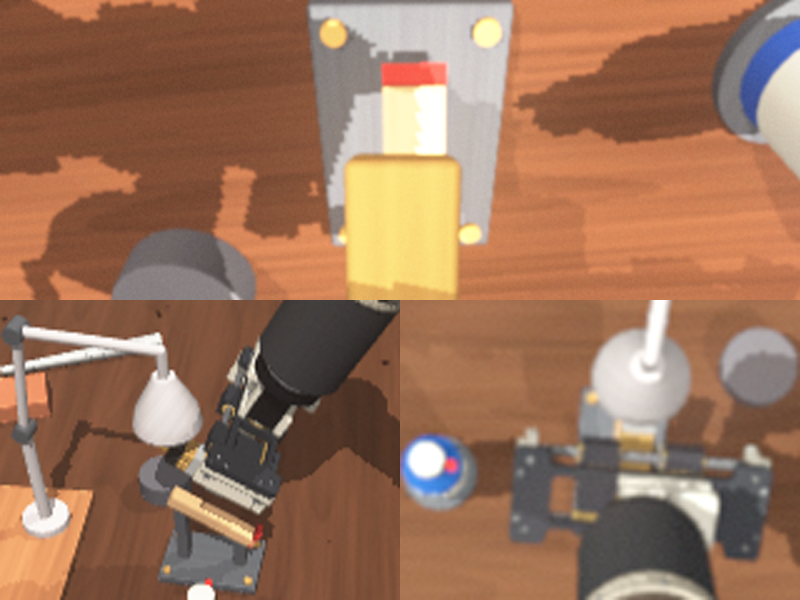

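The arm could not reach this pose: joint 3 is at its limit and the TCP stopped 23 mm too high. In the wrist picture the clamp's plain end is at about (322,138) and the red stop at (327,97). The side picture shows clear space under the shade. I'll fit the arm's geometry from the logged joint readings to pick a tilt that works.

Request:
{"api": "arm_command", "payload": {"travel": [[-0.06, 0, 0.03], [-0.108, 0, 0.06], [-0.108, -0.05, 0.09], [-0.108, -0.12, 0.12], [-0.108, -0.198, 0.143], [-0.108, -0.198, 0.143], [-0.108, -0.198, 0.143]], "delta_rot": [[0, 0, 0], [0, 0, 0], [0, 0, 0], [0, 0, 0], [0, 0, 0], [0, 0, 0], [0, 0, 0]]}}

```text
time_s: 8.62
tcp_pos: [0.5073, -0.1803, 0.2345]
eef_rot: [179.2, 27.8, 174.6]
contact_force: [0.0, -0.5, -4.5]
gripper_width: 0.0255
gripper_force: 35.0
```

```bash
cat > kin.py <<'E'
from h import *
from scipy.optimize import least_squares
# p: a0,d0,L1,e,L2,dt,lat
def fk(p,q):
    a0,d0,L1,e,L2,dt,lat=p[:7]; q=np.radians(q); f=q[1]-q[2]
    Rf=Ro.from_euler('z',q[0])*Ro.from_euler('y',f)      # forearm frame: x along forearm
    w=Ro.from_euler('z',q[0]).apply([a0+L1*np.sin(q[1]),lat,d0+L1*np.cos(q[1])])+Rf.apply([L2,0,e])
    Rt=Rf*Ro.from_euler('x',SG*q[3])*Ro.from_euler('y',-q[4]); return w+Rt.apply([dt,0,0]), Rt.apply([1,0,0])
SG=1
D=[([-52.993,20.546,.682,0,-70.136,-16.507],[.236,-.632,.246],[180,0,-159.5]),
([-11.1276,6.2843,-16.8727,0,-66.862,-95.354],[.44572,-.28315,.25544],[180,0,163.52]),
([-10.536,12.1576,-18.4965,-.05,-59.4775,-99.549],[.48074,-.28422,.19135],[179.98,-.137,159.89]),
([5.41496,1.34094,-58.21,55.9213,-5.08,-155.313],[.56201,-.08113,.16375],[179.2,27.88,174.69])]
E
python3 - <<'E'
import kin; from kin import *
from plant import r; s=r.get_state(); print(s['tcp_pos'],s['eef_rot'],s['joints'],s['time_s'])
D.append((s['joints'],s['tcp_pos'],s['eef_rot'])); pickle.dump(D,open('pics/D.pkl','wb'))
for sg in(1,-1):
    kin.SG=sg
    def F(p):
        o=[]
        for q,x,e in D:
            a,z=fk(p,q); o+=list(a-x)+list(.2*(z-Ro.from_euler('xyz',e,degrees=True).as_matrix()[:,2]))
        return o+list(.001*(p-np.array([0,.4,.4,0,.4,.25,.19])))
    R=least_squares(F,[0,.4,.4,0,.4,.25,-.19]); print(sg,R.cost,R.x.round(4),np.round(R.fun[:-7].reshape(-1,6),4).tolist())
E
```

```text
[ 0.50732759 -0.18029323  0.23448002] [179.18137231  27.80237544 174.59131128] [   3.53841063   -6.24211488  -41.03617464    7.20387935  -27.76561039
 -104.30253717] 8.625
1 0.002764630485833867 [ 0.1648 -0.0143  0.6584  0.0841  0.2296  0.3756 -0.1939] [[-0.0054, 0.0039, -0.0183, 0.0, -0.0, 0.0], [-0.0113, 0.0001, -0.0039, -0.0001, 0.0, 0.0], [0.0176, -0.006, 0.0177, -0.0001, -0.0003, 0.0], [-0.0061, -0.0333, -0.0071, -0.0028, 0.0292, 0.0], [0.0059, 0.0397, 0.0116, -0.0014, 0.0233, -0.0]]
-1 0.0034674401971571934 [ 0.2117 -0.06    0.5899  0.0997  0.1901  0.2927 -0.1764] [[0.0032, 0.0216, -0.0171, 0.0, -0.0, 0.0], [0.0012, 0.0155, -0.0048, -0.0001, 0.0, 0.0], [0.0274, 0.0105, 0.0215, 0.0, 0.0, 0.0], [-0.0027, -0.0646, -0.006, 0.0, -0.0, 0.0], [-0.0002, 0.0178, 0.0065, -0.0, -0.0, -0.0]]
```

```bash
cat > kin.py <<'E'
from h import *
from scipy.optimize import least_squares
def fk(p,q):
    a0,d0,L1,e,L2,dt,lat,b,c=p; q=np.radians(q); f=q[1]-q[2]
    R1=Ro.from_euler('z',q[0]); Rf=R1*Ro.from_euler('y',f); R4=Rf*Ro.from_euler('x',-q[3]); Rt=R4*Ro.from_euler('y',-q[4])
    w=R1.apply([a0+L1*np.sin(q[1]),lat,d0+L1*np.cos(q[1])])+Rf.apply([L2,0,e])+R4.apply([0,b,0])+Rt.apply([dt,0,c])
    return w,Rt.apply([1,0,0])
E
python3 - <<'E'
from kin import *
D=pickle.load(open('pics/D.pkl','rb'))
x0=np.array([0,.4,.4,0,.4,.25,-.19,0,0])
best=None
for k in range(20):
    def F(p): return np.r_[np.concatenate([fk(p,q)[0]-x for q,x,e in D]),.0005*(p-x0)]
    R=least_squares(F,x0+.1*np.random.default_rng(k).normal(size=9))
    if best is None or R.cost<best.cost: best=R
print(best.cost,best.x.round(4)); print(best.fun[:-9].reshape(-1,3).round(4).tolist()); pickle.dump(best.x,open('pics/p.pkl','wb'))
E
```

```text
7.51788977026373e-08 [ 2.000e-04  1.995e-01  5.998e-01  2.000e-04  4.636e-01  3.580e-01
  1.000e-04 -1.920e-01 -1.000e-04]
[[0.0001, 0.0, -0.0002], [0.0, -0.0001, 0.0001], [-0.0001, -0.0, 0.0001], [0.0, 0.0, -0.0], [0.0, -0.0, -0.0]]
```

```bash
cat >> kin.py <<'E'
P=pickle.load(open('pics/p.pkl','rb'))
D=pickle.load(open('pics/D.pkl','rb'))
LO=np.array([-176.03,-82.01,-58.28,-173.87,-174.79,-173.66]);HI=np.array([176.03,121.73,71.71,95.51,-.11,173.66])
def full(q,s6,c6):
    x,_=fk(P,q); a=np.radians(q); 
    R=Ro.from_euler('z',a[0])*Ro.from_euler('y',a[1]-a[2])*Ro.from_euler('x',-a[3])*Ro.from_euler('y',-a[4])*Ro.from_euler('x',s6*a[5])*C
    return x,R
# constant so that the tool z = link x ; fit from data
def Rl(q,s):
    a=np.radians(q); return Ro.from_euler('z',a[0])*Ro.from_euler('y',a[1]-a[2])*Ro.from_euler('x',-a[3])*Ro.from_euler('y',-a[4])*Ro.from_euler('x',s*a[5])
best=[]
for s in(1,-1):
    cs=[Rl(q,s).inv()*Ro.from_euler('xyz',e,degrees=True) for q,x,e in D]; m=Ro.concatenate(cs).mean(); best.append((max((m.inv()*k).magnitude() for k in cs),s,m))
err,S6,C=min(best,key=lambda b:b[0])
def ik(x,R,n=30,mar=0.0):
    out=[]; rng=np.random.default_rng(0)
    for k in range(n):
        q0=D[-1][0] if k==0 else rng.uniform(np.maximum(LO,[-60,-60,-58,-173,-174,-173]),np.minimum(HI,[60,80,60,95,-1,173]))
        def F(q):
            X,RR=full(q,S6,0); return np.r_[(X-x)*10,(R.inv()*RR).as_rotvec()]
        r=least_squares(F,q0,bounds=(LO+mar,HI-mar),x_scale=30)
        e=np.linalg.norm(r.fun); out.append((e,r.x))
    return sorted(out,key=lambda o:o[0])
E
python3 - <<'E'
from kin import *
print('C err deg',np.degrees(err),S6)
O=np.array([.5816,-.078,.095])
for th in(30,27,25,22,20,15):
    Rc=Ro.from_euler('xyz',[0,-30,-5.5],degrees=True); n=Rc.apply([0,0,1])
    R=Ro.from_euler('xyz',[180,th,174.5],degrees=True)
    for nm,x in(('fin',O+.0225*n),('pre',O+.0525*n)):
        sol=ik(x,R); seen=[]
        for e,q in sol:
            if e<1e-3 and not any(np.abs(q-z).max()<3 for z in seen): seen.append(q)
        print(th,nm,'best %.4f'%sol[0][0],[z.round(0).tolist() for z in seen[:5]])
E
```

```text
C err deg 0.01533807184930847 -1
30 fin best 0.1121 []
30 pre best 0.0786 []
27 fin best 0.0640 []
27 pre best 0.0308 []
25 fin best 0.0311 []
25 pre best 0.0000 [[8.0, 3.0, -58.0, 53.0, -7.0, -155.0]]
22 fin best 0.0000 [[12.0, 8.0, -53.0, 38.0, -10.0, -144.0]]
22 pre best 0.0000 [[15.0, 5.0, -50.0, 27.0, -17.0, -135.0]]
20 fin best 0.0000 [[14.0, 9.0, -47.0, 25.0, -16.0, -132.0]]
20 pre best 0.0000 [[16.0, 5.0, -46.0, 20.0, -21.0, -129.0]]
15 fin best 0.0000 [[15.0, 11.0, -39.0, 11.0, -27.0, -120.0]]
15 pre best 0.0000 [[16.0, 8.0, -38.0, 11.0, -31.0, -120.0]]
```

The geometry fit is accurate to 0.2 mm. It shows that a 30° tool tilt is impossible at the rest, but 22° works. So I'll set the clamp down, regrip it with the tool leaning 8° relative to it, and check the shade clearance.

```bash
python3 - <<'E'
from kin import *
t=load('top0'); s=load('side0')
print('shade',onz(t,(352.2,162.5),.222), 'near edge',onz(t,(352.2,177),.222),'L/R',onz(t,(337.5,162.5),.222),onz(t,(367,162.5),.222))
from plant import r; st=r.get_state()
R0=Ro.from_euler('xyz',st['eef_rot'],degrees=True); R1=Ro.from_euler('xyz',[180,0,174.5],degrees=True);R2=Ro.from_euler('xyz',[180,-8,174.5],degrees=True);R3=Ro.from_euler('xyz',[180,22,174.5],degrees=True)
print((R1*R0.inv()).as_rotvec(degrees=True)/90,(R2*R1.inv()).as_rotvec(degrees=True)/90,(R3*R2.inv()).as_rotvec(degrees=True)/90)
for R,x in((R1,[.49,-.25,.023]),(R2,[.49,-.25,.0225]),(R3,[.5,-.175,.2]),(R3,[.5,-.075,.16]),(R3,[.53,-.075,.15])): print(ik(np.array(x),R,8)[0])
E
```

```text
shade [ 0.62215661 -0.08360612  0.222     ] near edge [ 0.5846863  -0.08333371  0.222     ] L/R [ 0.62230204 -0.04577953  0.222     ] [ 0.62201019 -0.1216912   0.222     ]
[ 0.02048638  0.30835905 -0.00320142] [ 8.51962245e-03  8.84796621e-02 -1.22412351e-17] [-3.19485842e-02 -3.31798733e-01  1.52201624e-17]
(np.float64(2.3670878237442297e-14), array([-6.61778313e+00,  2.31652150e+01, -2.97923938e+01,  1.34871206e-03,
       -3.70460029e+01, -8.88842600e+01]))
(np.float64(4.1656118991678195e-15), array([ -6.51935207,  26.78009841, -23.86730544,   0.19395234,
       -47.35512329, -89.12293547]))
(np.float64(4.1322481627598594e-15), array([   4.48019583,   -2.62394689,  -40.75087652,    7.3745795 ,
        -30.38579134, -105.63835248]))
(np.float64(7.505063893860306e-15), array([  18.2645825 ,   -2.74257582,  -53.34954392,   25.01184243,
        -20.9168584 , -135.75756528]))
(np.float64(2.6823133787657322e-15), array([  16.5145723 ,    1.31282549,  -51.33866701,   26.11148698,
        -18.60389013, -135.46792447]))
```

Request:
{"api": "arm_command", "payload": {"travel": [[-0.01, -0.04, -0.06], [-0.02, -0.08, -0.14], [-0.035, -0.12, -0.22], [-0.035, -0.139, -0.29], [-0.035, -0.139, -0.349], [-0.035, -0.139, -0.385], [-0.035, -0.139, -0.405], [-0.035, -0.139, -0.415], [-0.035, -0.139, -0.421], [-0.035, -0.139, -0.4235], [-0.035, -0.139, -0.4235], [-0.035, -0.139, -0.4235]], "delta_rot": [[0.005, 0.075, 0], [0.01, 0.155, 0], [0.015, 0.235, -0.002], [0.0205, 0.308, -0.003], [0.0205, 0.308, -0.003], [0.0205, 0.308, -0.003], [0.0205, 0.308, -0.003], [0.0205, 0.308, -0.003], [0.0205, 0.308, -0.003], [0.0205, 0.308, -0.003], [0.0205, 0.308, -0.003], [0.0205, 0.308, -0.003]]}}

```text
time_s: 10.12
tcp_pos: [0.4906, -0.2499, 0.0235]
eef_rot: [180.0, 0.1, 174.6]
contact_force: [-0.1, 0.1, -3.3]
gripper_width: 0.0254
gripper_force: 35.0
```

Request:
{"api": "arm_command", "payload": {"travel": [[0, 0, -0.001], [0, 0, -0.002], [0, 0, -0.002]], "delta_rot": [[0, 0, 0], [0, 0, 0], [0, 0, 0]]}}

```text
time_s: 10.5
tcp_pos: [0.4906, -0.2498, 0.0225]
eef_rot: [180.0, 0.1, 174.6]
contact_force: [-1.4, 1.0, 3.9]
gripper_width: 0.0256
gripper_force: 35.0
```

Request:
{"api": "arm_command", "payload": {"travel": [[0, 0, 0], [0, 0, 0], [0, 0, 0], [0, 0, 0], [0, 0, 0], [0, 0, 0]], "delta_rot": [[0, 0, 0], [0, 0, 0], [0, 0, 0], [0.004, 0.044, 0], [0.0085, 0.0885, 0], [0.0085, 0.0885, 0]], "grip": 0.5}}

```text
time_s: 11.25
tcp_pos: [0.4915, -0.2499, 0.0216]
eef_rot: [180.0, -7.9, 174.6]
contact_force: [0.1, -0.5, 0.7]
gripper_width: 0.0438
gripper_force: 0.0
```

Request:
{"api": "arm_command", "payload": {"travel": [[0, 0, 0], [0, 0, 0], [0, 0, 0], [0, 0, 0], [0, 0, 0], [0, 0, 0], [0, 0, 0]], "delta_rot": [[0, 0, 0], [0, 0, 0], [0, 0, 0], [0, 0, 0], [0, 0, 0], [0, 0, 0], [0, 0, 0]], "grip": 0.0, "newtons": 40}}

```text
time_s: 12.12
tcp_pos: [0.49, -0.2498, 0.0222]
eef_rot: [180.0, -8.0, 174.6]
contact_force: [-3.8, 1.1, 5.0]
gripper_width: 0.0254
gripper_force: 40.0
```

Request:
{"api": "arm_command", "payload": {"travel": [[0, 0, 0.02], [0, 0, 0.08], [0, 0, 0.18], [0, 0, 0.28], [0, 0.04, 0.336], [0.01, 0.09, 0.336], [0.02, 0.15, 0.336], [0.025, 0.22, 0.31], [0.03, 0.3, 0.286], [0.04, 0.348, 0.266], [0.04, 0.348, 0.266], [0.06, 0.349, 0.258], [0.09, 0.349, 0.248], [0.129, 0.349, 0.234], [0.129, 0.349, 0.234], [0.129, 0.349, 0.234]], "delta_rot": [[0, 0, 0], [0, 0, 0], [-0.004, -0.04, 0], [-0.01, -0.1, 0], [-0.016, -0.17, 0], [-0.022, -0.23, 0], [-0.028, -0.29, 0], [-0.032, -0.332, 0], [-0.032, -0.332, 0], [-0.032, -0.332, 0], [-0.032, -0.332, 0], [-0.032, -0.332, 0], [-0.032, -0.332, 0], [-0.032, -0.332, 0], [-0.032, -0.332, 0], [-0.032, -0.332, 0]]}}

```text
time_s: 14.12
tcp_pos: [0.555, -0.076, 0.1385]
eef_rot: [-180.0, 22.0, 174.5]
contact_force: [-0.2, -0.3, -3.1]
gripper_width: 0.0256
gripper_force: 40.0
```

```bash
python3 - <<'E'
from h import *
c=cap('wrist'); save(c,'w5'); s=cap('side'); save(s,'s5'); t=cap('top'); save(t,'t5')
z=lambda i,b:cv2.resize(np.array(i['img'])[b[1]:b[3],b[0]:b[2]],(400,300),interpolation=cv2.INTER_CUBIC)
cv2.imwrite('pics/z5.png',np.vstack([cv2.resize(np.array(c['img'])[80:230,120:520],(800,300)),np.hstack([z(s,(250,130,370,220)),z(t,(290,140,390,215))])])[...,::-1])
from plant import r; q=r.get_state(); print(q['tcp_pos'],q['eef_rot'],q['joints'],q['time_s'])
E
```

```text
[ 0.55481388 -0.07556078  0.139199  ] [-179.98007887   22.09423485  174.57596296] [  14.99341955    4.63974907  -50.10820461   28.03505058  -16.25242773
 -136.10739579] 14.275
```

View pics/z5.png

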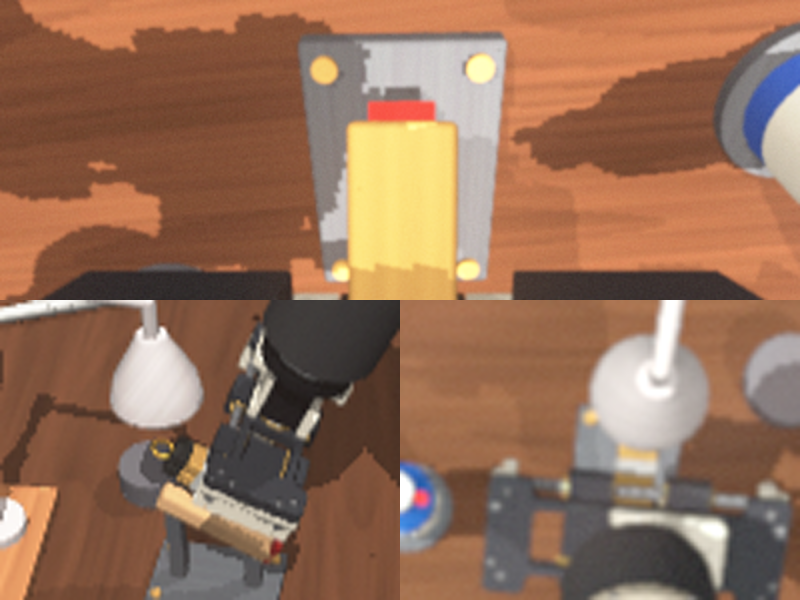

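```bash
python3 - <<'E'
from h import *
c=load('w5'); q=np.array([.5550,-.0758,.1388]); O=np.array([.5816,-.078,.095])
g=cv2.cvtColor(np.array(c['img']),cv2.COLOR_RGB2HSV)
m=cv2.inRange(g,np.array((0,170,180)),np.array((6,255,255))); m[:125]=0;m[145:]=0;m[:,:290]=0;m[:,350:]=0
for y in range(128,143):
    x=np.where(m[y])[0]; print(y,(x.min(),x.max()) if len(x) else None,end=';')
k=cv2.inRange(g,np.array((18,90,200)),np.array((32,255,255)))
print()
for y in(139,141,143,146,150,160,170,180): 
    x=np.where(k[y,280:360])[0]+280; print(y,x.min() if len(x) else 0,x.max() if len(x) else 0,end=';')
print()
Rc=Ro.from_euler('xyz',[0,-30,-5.5],degrees=True).as_matrix()
# cradle coordinates of rays: stop outer/top edge (z=9mm) and clamp's end top edge (z=.03-ish+.026)
def cut(p,z):
    o,d=ray(c,p); o=Rc.T@(o-O); d=Rc.T@d; return o+d*(z-o[2])/d[2]
for p in((304,131),(338,131),(321,130),(321,140)): print('stop',p,cut(p,.009)*1000)
tcp=Rc.T@(q-O); print('tcp in cradle',tcp*1000)
for p in((294,145),(349,145),(321.5,140.5),(321.5,170)): print('clamp',p,cut(p,tcp[2]-.0222+.026)*1000)
E
```

```text
128 None;129 None;130 None;131 (np.int64(313), np.int64(328));132 (np.int64(305), np.int64(335));133 (np.int64(305), np.int64(336));134 (np.int64(305), np.int64(336));135 (np.int64(305), np.int64(335));136 (np.int64(305), np.int64(335));137 (np.int64(305), np.int64(335));138 (np.int64(305), np.int64(336));139 (np.int64(305), np.int64(335));140 None;141 None;142 None;
139 0 0;141 302 338;143 294 346;146 294 347;150 294 347;160 294 347;170 294 347;180 294 347;
stop (304, 131) [-66.43729841 -10.91085342   9.        ]
stop (338, 131) [-66.46635107   9.5758661    9.        ]
stop (321, 130) [-67.04380182  -0.66788933   9.        ]
stop (321, 140) [-61.10527595  -0.65843536   9.        ]
tcp in cradle [-1.21283198 -0.35962538 51.27611245]
clamp (294, 145) [-55.47363148 -12.99678863  55.07611245]
clamp (349, 145) [-55.51043154  12.18225931  55.07611245]
clamp (321.5, 140.5) [-57.52347213  -0.40976909  55.07611245]
clamp (321.5, 170) [-44.0877615   -0.3859802   55.07611245]
```

The clamp and the stop are both centred near column 320.75, which is within 0.1 mm laterally, and the clamp hovers about 29 mm above the face. The side picture shows its jaws and ring pointing up the slope, clear of the shade. Now I'll lower it along the face normal.

Request:
{"api": "arm_command", "payload": {"travel": [[0.006, -0.0005, -0.0104], [0.012, -0.001, -0.0208], [0.018, -0.0017, -0.0312], [0.022, -0.002, -0.0382], [0.0249, -0.0024, -0.0433], [0.0249, -0.0024, -0.0433], [0.0249, -0.0024, -0.0433]], "delta_rot": [[0, 0, 0], [0, 0, 0], [0, 0, 0], [0, 0, 0], [0, 0, 0], [0, 0, 0], [0, 0, 0]]}}

```text
time_s: 15.15
tcp_pos: [0.5674, -0.0766, 0.1176]
eef_rot: [-180.0, 22.1, 174.6]
contact_force: [0.4, 1.0, -3.3]
gripper_width: 0.0257
gripper_force: 40.0
```

Request:
{"api": "arm_command", "payload": {"travel": [[0.001, -0.0001, -0.0017], [0.002, -0.0002, -0.0035], [0.002, -0.0002, -0.0035]], "delta_rot": [[0, 0, 0], [0, 0, 0], [0, 0, 0]]}}

```text
time_s: 15.52
tcp_pos: [0.5684, -0.0766, 0.1157]
eef_rot: [-180.0, 22.1, 174.6]
contact_force: [0.7, 0.2, -4.4]
gripper_width: 0.0255
gripper_force: 40.0
```

Request:
{"api": "arm_command", "payload": {"travel": [[0.001, -0.0001, -0.0017], [0.001, -0.0001, -0.0017], [0.001, -0.0001, -0.0017]], "delta_rot": [[0, 0, 0], [0, 0, 0], [0, 0, 0]]}}

```text
time_s: 15.9
tcp_pos: [0.5689, -0.0767, 0.1149]
eef_rot: [-180.0, 22.1, 174.6]
contact_force: [-0.3, 0.2, -3.4]
gripper_width: 0.0256
gripper_force: 40.0
```

Request:
{"api": "arm_command", "payload": {"travel": [[0.001, -0.0001, -0.0017], [0.001, -0.0001, -0.0017], [0.001, -0.0001, -0.0017]], "delta_rot": [[0, 0, 0], [0, 0, 0], [0, 0, 0]]}}

```text
time_s: 16.27
tcp_pos: [0.5694, -0.0766, 0.1143]
eef_rot: [-180.0, 22.1, 174.6]
contact_force: [-4.7, 1.3, 2.1]
gripper_width: 0.0257
gripper_force: 40.0
```

Request:
{"api": "arm_command", "payload": {"travel": [[0.0005, 0, -0.0009], [0.0005, 0, -0.0009], [0.0005, 0, -0.0009]], "delta_rot": [[0, 0, 0], [0, 0, 0], [0, 0, 0]]}}

```text
time_s: 16.65
tcp_pos: [0.5694, -0.0767, 0.1142]
eef_rot: [-180.0, 22.1, 174.6]
contact_force: [-11.4, 2.7, 10.2]
gripper_width: 0.0256
gripper_force: 40.0
```

Request:
{"api": "arm_command", "payload": {"travel": [[-0.0004, 0, 0.0007], [-0.002, 0.0001, 0], [-0.003, 0.0003, -0.0008], [-0.003, 0.0003, -0.0008]], "delta_rot": [[0, 0, 0], [0, 0, 0], [0, 0, 0], [0, 0, 0]]}}

```text
time_s: 17.15
tcp_pos: [0.5692, -0.0764, 0.1141]
eef_rot: [180.0, 22.2, 174.6]
contact_force: [-2.8, -0.2, 4.8]
gripper_width: 0.0256
gripper_force: 40.0
```

```bash
python3 - <<'E'
from h import *
c=cap('wrist'); save(c,'w6')
from plant import r
F=np.array(r.get_state()['contact_force']);Rc=Ro.from_euler('xyz',[0,-30,-5.5],degrees=True).as_matrix(); print('F cradle',Rc.T@(F+[0,0,3.4]))
g=np.array(c['img'])[90:190,240:400,::-1]; cv2.imwrite('pics/z6.png',cv2.resize(g,(640,400),interpolation=cv2.INTER_CUBIC))
E
```

```text
F cradle [ 3.47950301 -1.20892835  9.13000149]
```

View pics/z6.png

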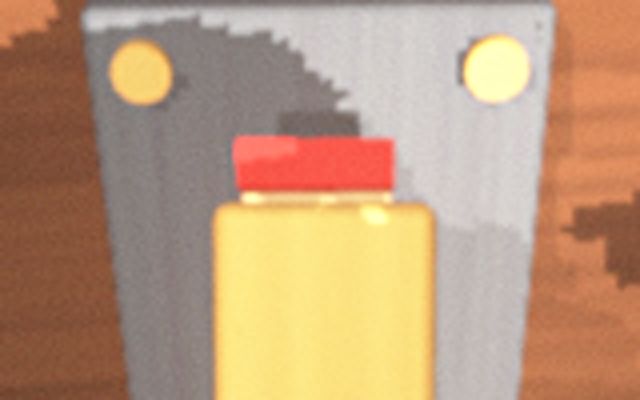

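```bash
python3 - <<'E'
from h import *
c=load('w6'); O=np.array([.5816,-.078,.095]); Rc=Ro.from_euler('xyz',[0,-30,-5.5],degrees=True).as_matrix()
def cut(p,z):
    o,d=ray(c,p); o=Rc.T@(o-O); d=Rc.T@d; return 1000*(o+d*(z-o[2])/d[2])
f=lambda x,y:(239.6+x/4,89.6+y/4)
for n,p,z in(('stopL',(233,165),.009),('stopR',(394,165),.009),('faceL',(239,199),0),('faceR',(393,199),0),('clL',(214,300),.026),('clR',(436,300),.026),('end',(324,205),.026),('endlow',(324,205),.0),('stop in',(315,190),.009)): print(n,cut(f(*p),z).round(1))
from plant import r; s=r.get_state(); print('tcp',1000*Rc.T@(s['tcp_pos']-O))
E
```

```text
stopL [-63.5 -11.6   9. ]
stopR [-63.6   9.    9. ]
faceL [-59.9 -11.4   0. ]
faceR [-59.9   9.4   0. ]
clL [-46.5 -12.6  26. ]
clR [-46.5  13.1  26. ]
end [-57.4   0.1  26. ]
endlow [-59.1   0.1   0. ]
stop in [-60.4  -1.1   9. ]
tcp [-1.31099096  0.38801144 22.82182015]
```

Request:
{"api": "arm_command", "payload": {"travel": [[-0.0015, -0.001, 0.0026], [-0.0018, -0.0026, 0.0026], [-0.0018, -0.0026, 0.0026]], "delta_rot": [[0, 0, 0], [0, 0, 0], [0, 0, 0]]}}

```text
time_s: 17.58
tcp_pos: [0.5669, -0.0778, 0.114]
eef_rot: [-180.0, 22.0, 174.6]
contact_force: [0.3, 0.3, -4.6]
gripper_width: 0.0257
gripper_force: 40.0
```

```bash
cat > look.py <<'E'
from h import *
from plant import r
s=r.get_state(); c=cap('wrist'); save(c,'wl'); O=np.array([.5816,-.078,.095]); Rc=Ro.from_euler('xyz',[0,-30,-5.5],degrees=True).as_matrix()
def cut(p,z):
    o,d=ray(c,p); o=Rc.T@(o-O); d=Rc.T@d; return 1000*(o+d*(z-o[2])/d[2])
g=cv2.cvtColor(np.array(c['img']),cv2.COLOR_RGB2HSV)
def band(lo,hi,y0,y1):
    m=cv2.inRange(g,np.array(lo),np.array(hi)); m[:, :285]=0; m[:,365:]=0
    return [(y,np.where(m[y])[0].min(),np.where(m[y])[0].max()+1) for y in range(y0,y1) if m[y].sum()>255*15]
S=band((0,150,150),(8,255,255),110,150); C=band((18,60,180),(35,255,255),150,175)
a=np.median(np.array(S),0);b=np.median(np.array(C),0)
t=1000*Rc.T@(s['tcp_pos']-O); zc=(t[2]-22.2)/1000
print('tcp',t.round(2),'F',Rc.T@(np.array(s['contact_force'])+[0,0,3.4]))
sy=[cut((a[i]-.5,a[0]),.009)[1] for i in(1,2)];cy=[cut((b[i]-.5,b[0]),zc+.026)[1] for i in(1,2)]
print('stop rows',S[0][0],S[-1][0],'y',sy,'mid',np.mean(sy),'clamp y',cy,'mid',np.mean(cy))
E
python3 look.py
```

```text
tcp [-3.18 -1.24 23.72] F [-0.32189192  0.34671188 -1.14641729]
stop rows 129 139 y [np.float64(-10.903919589365874), np.float64(8.701945104528319)] mid -1.1009872424187774 clamp y [np.float64(-14.019294751717796), np.float64(10.893678395211758)] mid -1.562808178253019
```

Request:
{"api": "arm_command", "payload": {"travel": [[0.0005, 0.0006, -0.0009], [0.001, 0.0008, -0.0018], [0.001, 0.0008, -0.0018], [0.001, 0.0008, -0.0018]], "delta_rot": [[0, 0, 0], [0, 0, 0], [0, 0, 0], [0, 0, 0]]}}

```text
time_s: 18.12
tcp_pos: [0.5677, -0.0775, 0.1135]
eef_rot: [-180.0, 22.1, 174.6]
contact_force: [0.2, -0.6, -4.2]
gripper_width: 0.0259
gripper_force: 40.0
```

```bash
python3 look.py
```

```text
tcp [-2.75 -0.82 23.  ] F [-0.18600107 -0.62773803 -0.77186537]
stop rows 128 139 y [np.float64(-10.938448799932875), np.float64(8.570241282156234)] mid -1.1841037588883205 clamp y [np.float64(-13.587665653924734), np.float64(11.318017294763385)] mid -1.1348241795806748
```

Centred to within 0.1 mm. I'll lower it until it touches lightly.

Request:
{"api": "arm_command", "payload": {"travel": [[0.0005, 0, -0.0009], [0.0005, 0, -0.0009], [0.0005, 0, -0.0009]], "delta_rot": [[0, 0, 0], [0, 0, 0], [0, 0, 0]]}}

```text
time_s: 18.55
tcp_pos: [0.5679, -0.0775, 0.1135]
eef_rot: [-180.0, 22.1, 174.6]
contact_force: [-4.9, 2.6, 3.3]
gripper_width: 0.0259
gripper_force: 40.0
```

Request:
{"api": "arm_command", "payload": {"travel": [[0.0005, 0, -0.0008], [0.0005, 0, -0.0008], [0.0005, 0, -0.0008]], "delta_rot": [[0, 0, 0], [0, 0, 0], [0, 0, 0]]}}

```text
time_s: 18.92
tcp_pos: [0.5679, -0.0775, 0.1134]
eef_rot: [-180.0, 22.1, 174.6]
contact_force: [-12.3, 2.5, 9.5]
gripper_width: 0.0252
gripper_force: 40.0
```

Request:
{"api": "arm_command", "payload": {"travel": [[-0.0006, 0, 0.0011], [-0.0006, 0, 0.0011], [-0.0006, 0, 0.0011]], "delta_rot": [[0, 0, 0], [0, 0, 0], [0, 0, 0]], "newtons": 8}}

```text
time_s: 19.3
tcp_pos: [0.568, -0.0775, 0.1134]
eef_rot: [-180.0, 22.1, 174.6]
contact_force: [-5.1, 0.9, 2.7]
gripper_width: 0.0263
gripper_force: 8.0
```

Request:
{"api": "arm_command", "payload": {"travel": [[0, 0, 0], [0, 0, 0], [0, 0, 0], [0, 0, 0], [0, 0, 0]], "delta_rot": [[0, 0, 0], [0, 0, 0], [0, 0, 0], [0, 0, 0], [0, 0, 0]], "grip": 0.55}}

```text
time_s: 19.92
tcp_pos: [0.568, -0.0774, 0.1133]
eef_rot: [-180.0, 22.1, 174.6]
contact_force: [-0.8, 0.7, 0.2]
gripper_width: 0.048
gripper_force: 0.0
```

```bash
python3 look.py
```

```text
tcp [-2.66 -0.72 22.62] F [1.01693395 0.6674719  3.53042427]
stop rows 127 136 y [np.float64(-10.814918789670163), np.float64(8.632868047795455)] mid -1.0910253709373539 clamp y [np.float64(-13.4922092349104), np.float64(10.951827338793798)] mid -1.2701909480583007
```

Request:
{"api": "arm_command", "payload": {"travel": [[-0.006, 0.0006, 0.015], [-0.015, 0.0014, 0.037], [-0.0375, 0.0036, 0.093], [-0.067, 0.0065, 0.167], [-0.097, 0.009, 0.241], [-0.13, 0.04, 0.28], [-0.156, 0.075, 0.313], [-0.146, 0.145, 0.313], [-0.136, 0.215, 0.313], [-0.1, 0.27, 0.3], [-0.056, 0.315, 0.293], [0.014, 0.335, 0.273], [0.014, 0.335, 0.273], [0.014, 0.335, 0.273]], "delta_rot": [[0, 0, 0], [0, 0, 0], [0, 0, 0], [0, 0, 0], [0, 0, 0], [0, 0, 0], [0.005, 0.06, 0], [0.011, 0.12, 0], [0.017, 0.18, 0], [0.0235, 0.2435, 0], [0.0235, 0.2435, 0], [0.0235, 0.2435, 0], [0.0235, 0.2435, 0], [0.0235, 0.2435, 0]]}}

```text
time_s: 21.72
tcp_pos: [0.5744, 0.0898, 0.2494]
eef_rot: [-180.0, 0.0, 174.6]
contact_force: [-0.3, -0.1, 0.7]
gripper_width: 0.0483
gripper_force: 0.0
```

```bash
python3 - <<'E'
from h import *
from plant import r
q=r.get_state(); print(q['tcp_pos'],q['eef_rot'],q['joints'],q['time_s'])
c=cap('wrist'); save(c,'w7'); s=cap('side'); save(s,'s7'); t=cap('top'); save(t,'t7')
z=lambda i,b:cv2.resize(np.array(i['img'])[b[1]:b[3],b[0]:b[2]],(400,300),interpolation=cv2.INTER_CUBIC)
cv2.imwrite('pics/z7.png',np.vstack([cv2.resize(np.array(c['img'])[:260,120:520],(462,300)),z(s,(240,140,360,230))[:, :]] if 0 else [np.hstack([cv2.resize(np.array(c['img'])[:250],(800,300))]),np.hstack([z(s,(250,150,370,240)),z(t,(290,140,390,215))])])[...,::-1])
E
```

```text
[0.5744432  0.08980405 0.24936335] [-1.79990570e+02  1.16912443e-02  1.74575624e+02] [ 2.81562313e+01  1.16441573e+01 -1.11572434e+01  1.55378099e-02
 -6.71940760e+01 -1.23586631e+02] 21.725
```

View pics/z7.png

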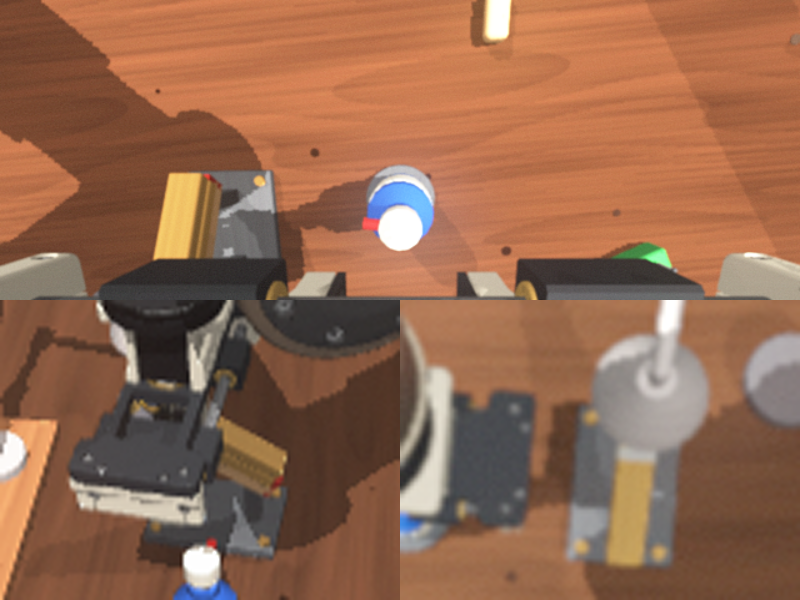

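The clamp lies along the beam at the stop, parallel to it and staying put. The wrist view shows the cap at about (320,188). I'll measure the cap from the wrist and side pictures.

```bash
python3 - <<'E'
from h import *
c=load('w7');t=load('top0')
m,ce,st=mask(c,(290,160,350,215),(0,0,215),(179,60,255)); (x,y),rad=cv2.minEnclosingCircle(max(cv2.findContours(m,0,1)[0],key=cv2.contourArea)); print(ce,st,(x,y),rad)
print('onz .15',onz(c,(x,y),.15),onz(c,ce,.15))
print('tri',tri(c,(x,y),t,(287.5,186.9)))
E
```

```text
[320.02399232 189.87428023] [ 302  171   36   38 1042] (320.5, 189.5) 19.039531707763672
onz .15 [0.5631781  0.09041427 0.15      ] [0.56344632 0.09000895 0.15      ]
tri (array([0.56756989, 0.09033831, 0.13201003]), np.float64(0.0008961326821390801))
```

Request:
{"api": "arm_command", "payload": {"travel": [[-0.021, 0.001, -0.02], [-0.021, 0.001, -0.05], [-0.021, 0.001, -0.05], [-0.021, 0.001, -0.05], [-0.021, 0.001, -0.05], [-0.021, 0.001, -0.09], [-0.021, 0.001, -0.12], [-0.021, 0.001, -0.143], [-0.021, 0.001, -0.143]], "delta_rot": [[0, 0, 0], [0, 0, 0], [0, 0, 0], [0, 0, 0], [0, 0, 0], [0, 0, 0], [0, 0, 0], [0, 0, 0], [0, 0, 0]], "grip": 0.0, "newtons": 20}}

```text
time_s: 23.0
tcp_pos: [0.564, 0.0903, 0.1773]
eef_rot: [-180.0, -0.0, 174.6]
contact_force: [0.1, -0.6, -0.6]
gripper_width: 0.0003
gripper_force: 0.0
```

```bash
python3 - <<'E'
from h import *
from plant import r
q=r.get_state(); print(q['tcp_pos'],q['gripper_width'],q['contact_force'])
s=cap('side'); save(s,'s8'); a=np.array(q['tcp_pos'])
print('tip px',proj(s,a-[0,0,.019]),'cap top px exp',proj(s,[.564,.09,.15]))
cv2.imwrite('pics/z8.png',cv2.resize(np.array(s['img'])[190:250,270:350,::-1],(640,480),interpolation=cv2.INTER_CUBIC))
E
```

```text
[0.56403795 0.09034844 0.17730281] 0.00034986618405053946 [ 0.06903788 -0.5761996  -0.58709466]
tip px [309.98558067 225.46398468] cap top px exp [310.18880498 227.47709367]
```

View pics/z8.png

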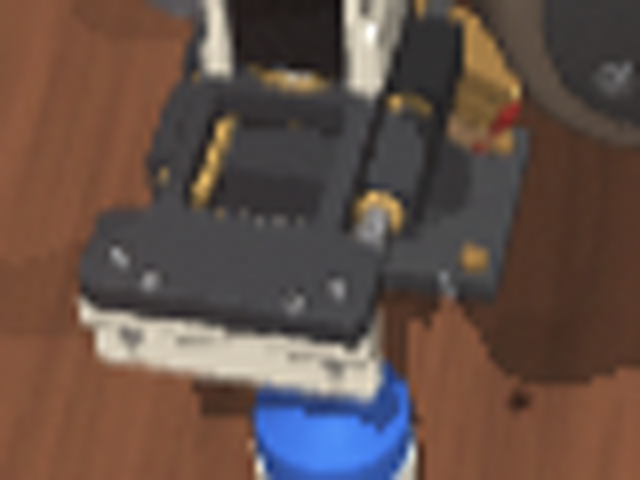

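The gripper hides the cap here, but the projected tip at (310,225) sits over the expected cap top at (310,227). Pressing now.

Request:
{"api": "arm_command", "payload": {"travel": [[0, 0, -0.006], [0, 0, -0.012], [0, 0, -0.018], [0, 0, -0.022], [0, 0, -0.022]], "delta_rot": [[0, 0, 0], [0, 0, 0], [0, 0, 0], [0, 0, 0], [0, 0, 0]]}}

```text
time_s: 23.68
tcp_pos: [0.5645, 0.0906, 0.1674]
eef_rot: [180.0, 0.1, 174.6]
contact_force: [-1.4, 0.3, 2.3]
gripper_width: 0.0001
gripper_force: 1.4
```

Request:
{"api": "arm_command", "payload": {"travel": [[0, 0, -0.004], [0, 0, -0.007], [0, 0, -0.009], [0, 0, -0.009], [0, 0, -0.009]], "delta_rot": [[0, 0, 0], [0, 0, 0], [0, 0, 0], [0, 0, 0], [0, 0, 0]]}}

```text
time_s: 24.3
tcp_pos: [0.5646, 0.0906, 0.163]
eef_rot: [180.0, 0.1, 174.6]
contact_force: [-2.2, 0.8, 4.4]
gripper_width: 0.0001
gripper_force: 2.7
```

Request:
{"api": "arm_command", "payload": {"travel": [[0, 0, -0.002], [0, 0, -0.003], [0, 0, -0.003]], "delta_rot": [[0, 0, 0], [0, 0, 0], [0, 0, 0]]}}

```text
time_s: 24.68
tcp_pos: [0.5646, 0.0906, 0.1622]
eef_rot: [180.0, 0.1, 174.6]
contact_force: [-3.8, 0.0, 11.1]
gripper_width: 0.0005
gripper_force: 5.4
```

Request:
{"api": "arm_command", "payload": {"travel": [[0, 0, -0.0015], [0, 0, -0.002], [0, 0, -0.002]], "delta_rot": [[0, 0, 0], [0, 0, 0], [0, 0, 0]]}}

```text
time_s: 25.05
tcp_pos: [0.5646, 0.0906, 0.1621]
eef_rot: [180.0, 0.1, 174.6]
contact_force: [-5.6, 0.3, 17.6]
gripper_width: 0.0005
gripper_force: 8.7
```

The cap is on its bottom stop: position is stuck at 0.162 while the force climbs to 17.6 N. Raising now.

Request:
{"api": "arm_command", "payload": {"travel": [[0, 0, 0.008], [0, 0, 0.02], [0, 0, 0.05], [0, 0.04, 0.12], [0, 0.12, 0.2], [-0.05, 0.22, 0.26], [-0.1, 0.3, 0.28], [-0.1, 0.3, 0.28], [-0.1, 0.3, 0.28], [-0.1, 0.3, 0.28]], "delta_rot": [[0, 0, 0], [0, 0, 0], [0, 0, 0], [0, 0, 0], [0, 0, 0], [0, 0, 0], [0, 0, 0], [0, 0, 0], [0, 0, 0], [0, 0, 0]]}}

```text
time_s: 26.3
tcp_pos: [0.5147, 0.2397, 0.2999]
eef_rot: [-180.0, 0.0, 174.5]
contact_force: [-0.3, -0.1, -0.4]
gripper_width: 0.0004
gripper_force: 0.0
```

```bash
python3 - <<'E'
from h import *
s=cap('side'); save(s,'s9'); t=cap('top'); save(t,'t9')
z=lambda i,b:cv2.resize(np.array(i['img'])[b[1]:b[3],b[0]:b[2]],(400,300),interpolation=cv2.INTER_CUBIC)
cv2.imwrite('pics/z9.png',np.hstack([z(s,(230,120,390,240)),z(t,(270,130,410,235))])[...,::-1])
for n,b in(('s9',(300,215,325,240)),('side0',(300,215,325,240))):
    try: print(n,mask(load(n),b,(0,0,200),(179,50,255))[1:])
    except Exception as e: print(e)
E
```

```text
s9 (array([311.5, 239. ]), array([310, 239,   4,   1,   4], dtype=int32))
side0 (array([309.91509434, 229.17924528]), array([305, 224,  11,  12, 106], dtype=int32))
```

View pics/z9.png

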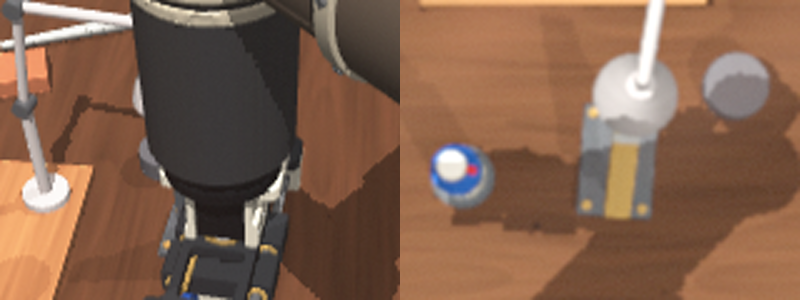

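The top view shows the clamp still centred on the beam, the cap back in place, and the block and lamp undisturbed. The arm is clear of everything, so I'm handing in.

```bash
python3 -c "
from plant import close_job; print(close_job())"
```

```text
the job is handed in; nothing more can be done
None
```

I laid the clamp on the sloped rest, centred on the beam with its jaw end up the slope and its plain end down at the red stop, then pressed the spray cap fully down and let it spring back. The job was handed in at about 26 s with the arm clear of everything; handing in returned no verdict.

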